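Wipe the broken cap chips off the calibration plate

TASK

Pick up the red-handled scraper block and wipe all five orange plastic chips off the raised plate into the green scrap tray, moving the chips only with the scraper, never with the gripper. Let none end up in the blue tray of clean fittings or on the bench, and leave the fitting stand, hand meter, tape reel and brass valve where they are. When all the chips are in the green tray, stand the scraper upright on its black rubber pad again and let go.

Things in the scene. Friction and masses are not known exactly. Their poses are not given: they have to be found in the camera images.
- scraper: Scraper block, stands upright: an aluminium and steel blade block 120 long (own x) x 24 thick (own y) x 22 high, and on its middle a red handle 70 long (x) x 24 thick (y) from 22 to 82 above the underside. Origin: centre of its underside; z up. Its flat long sides (facing own +y and -y) push the chips. Starts on the pad.
- pad: Black rubber pad fixed on the bench, 160 (x) x 90 (y) x 6 thick; home of the scraper. Origin: centre of its underside, on the bench. May be left or right.
- work_plate: Fixed raised aluminium plate 280 (own x) x 260 (own y), 12 thick, no lips, its top face 60 above the bench. Origin: on the bench under the plate's centre; z up. A tray stands along each of its two +y and -y edges.
- scrap_tray: Green empty open tray fixed on the bench, 240 (x) x 110 (y) x 45 high, walls 4. Origin: centre of its underside. Stands along the +y or the -y edge of the plate, its near wall 8 under the plate's edge, so that things pushed off that edge drop in.
- clean_tray: Blue open tray of the same size along the other y edge of the plate, fixed, holding clean steel and brass fittings (all lower than its 45 rim). Origin: centre of its underside. No chip may end in it.
- fitting_stand: Loose fitting stand on the plate, in its +x or -x half: blue base 60 x 60 x 22 with an upright steel hex fitting 34 wide, 112 high in all, 0.8 kg. Origin: centre of its underside; z up. Leave it alone.
- grey_meter: Loose grey hand meter lying on the bench, 160 (x) x 75 (y) x 36. Origin: centre of its underside. Bystander.
- tape_reel: Loose red reel lying flat at a far corner of the plate, beyond pad or meter, 68 diameter, 24 high. Origin: centre of its underside. Bystander.
- brass_valve: Loose brass valve with black lever at the other far corner, 24 (x) x 90 (y) x 36 high. Origin: centre of its underside. Bystander.
- chip_a: Loose orange broken plastic chip on the plate, about 40 x 24 x 10 thick, 15 g. Origin: middle of its underside; lies flat at the start, in any direction.
- chip_b: Loose orange broken plastic chip on the plate, about 40 x 24 x 10 thick, 15 g. Origin: middle of its underside; lies flat at the start, in any direction.
- chip_c: Loose orange broken plastic chip on the plate, about 40 x 24 x 10 thick, 15 g. Origin: middle of its underside; lies flat at the start, in any direction.
- chip_d: Loose orange broken plastic chip on the plate, about 40 x 24 x 10 thick, 15 g. Origin: middle of its underside; lies flat at the start, in any direction.
- chip_e: Loose orange broken plastic chip on the plate, about 40 x 24 x 10 thick, 15 g. Origin: middle of its underside; lies flat at the start, in any direction.
Mind the look-alikes: they are no part of the job. Leave any white look-alike of the chip_a alone. What is shaped like the chip_c but grey is not meant.

How it is judged:
By the outcome, as a careful person would: the job done as asked, in the order asked, and still so for the second after the job is handed in, with the robot touching nothing.
It also fails if it takes over 67 s, if anything falls off the work surface, if the arm or the gripper's body presses on something with over 40 N, if the wrist force passes 120 N, or if a joint passes its speed limit or range.

ROBOT

A 6-joint arm with a two-finger parallel gripper is mounted at the origin on the work surface. World frame = base frame: x ahead of the robot, y to its left, z up, the work surface at z = 0. Lengths are in m, angles in rad, forces in N, time in s.
With the tool pointing down it reaches from about 0.425 to 0.95 m from the base axis. Payload 3.5 kg.
Tool frame: the origin (TCP) lies between the finger pads; the fingertips stand 19 mm ahead of it and the grasp point (between the pads) is the TCP; z points along the fingers, y is the line along which they close (so a half turn about z gives the same grasp; the last joint's range is limited). The gripper opens to 85 mm and grips with 20 to 120 N. Pads are 22 mm wide; open, the fingers measure 114 mm over their backs; the gripper's body (76 mm by 85 mm) begins 54 mm behind the grasp point. The pads swing forward as they close: fully open they stand 13 mm farther back than shut.
Start: joints at [-1.325, 0.286, 1.577, -0, 1.279, -0.15], TCP at [0.26, -0.623, 0.25] pointing down, gripper open.
Joint ranges: [-2.77, 2.77], [-0.9, 2.22], [0.21, 2.48], [-1.53, 4.67], [0.24, 2.81], [-2.84, 2.84]. Speed limits (rad/s): [2.79, 2.79, 3.14, 3.14, 3.14, 3.14].

INTERFACE

Orientations are given as a unit quaternion [x, y, z, w].
In Python, from plant import monitor, eyes, ctrl gives the robot as it stands.
- The arm moves only by the shell command python3 -m handwheel 'ROWS' [FORCE]. ROWS is JSON, a list of rows, each a list of 7 numbers: the shift along the tool's x, y, z in units of 40 cm (1.0 is 40 cm), then the turn, a rotation vector about the tool's x, y, z in units of pi rad (1.0 is pi rad), then the opening, from -1 (shut) to 1 (fully open). A call has 1 to 12 rows; each row is the pose to reach, as a shift and turn from the pose commanded when the call began, along the tool's axes at that moment, turning the shorter way round; what a row does not reach only later rows make up. A row lasts 1/8 s, in which the tool goes at most 62.5 mm and 10.7 degrees, less where a joint would pass 70% of its speed; a pose out of reach is approached as far as the arm can. A call with a number of a shift or a turn outside -1 to 1 is refused whole. A call with a gripper value outside its range is refused whole. The fingers move at their own pace and stop on an object; FORCE is the grip in N (left out, the last holds). Time passes only in rows, so rows that repeat a pose let the fingers close. It gives the time, the measured TCP pose, the force, the opening and the grip force at its end, in the units of the state.
- monitor.get_state(): the state, without advancing time (a new reading comes with each control period).
- eyes.read_camera(name): name is "side" or "top"; returns the picture (480x640x3 uint8, red, green, blue); there is no depth.
- eyes.camera_params(name): a dict with "K" (3x3 intrinsics, pixels), "k1" (the pictures are not rectified: a ray, as slopes to the right and down, at radius r is drawn at 1 + k1 r^2 times it, then the intrinsics apply), "R" (3x3) and "t" (3): a world point X has camera coordinates R X + t. Camera axes: x right, y down, z forward; pixel columns grow to the right and rows downward; lengths in m; the calibration is good to about 2 mm. A picture is of the moment at which its call begins. camera_params takes no time and is no camera call.
- ctrl.sign_off(): hands the job in; it is judged then, once.
The state is a dict: "time": time; "qpos": joint angles; "dq": joint speeds; "joint_efforts": joint torques, N m; "eef_pos": TCP position; "tcp_rot": TCP orientation; "contact_force": force on the tool from outside, world axes, zero at the start; "wrist_torque": the same for the moment, N m; "opening": opening from 0.0 (shut) to 1.0 (fully open); "finger_force": force on a finger pad.
Only numpy, scipy, OpenCV 4.12 (cv2) and the standard library are available. Lean on these libraries where they do the work, as an engineer would, in place of code of your own. Each camera call takes 0.05 s, during which the arm holds its last target. There are 200 camera calls.

## Working session

There is one attempt and no reset: what is moved stays moved. The work goes in short steps, Python scripts to look and compute and a shell command to move; the robot and the scene stay as the last step left them, time stands still between calls to the robot, and variables do not carry over. Pictures are saved under pics/ and viewed, at most 10 in all, crops included, and the job is handed in when it is done.

```bash
mkdir -p pics; ls; cat > h.py <<'E'
import numpy as np, cv2
from plant import monitor, eyes, ctrl
def par(n):
    p=eyes.camera_params(n); return np.array(p["K"]),p["k1"],np.array(p["R"]),np.array(p["t"])
def ray(n,uv):
    K,k1,R,t=par(n); d=np.linalg.inv(K)@[uv[0],uv[1],1]; s=d[:2].copy(); x=s.copy()
    for _ in range(30): x=s/(1+k1*(x@x))
    return -R.T@t, R.T@np.array([x[0],x[1],1])
def at(n,uv,z):
    o,d=ray(n,uv); return (o+d*(z-o[2])/d[2])[:2]
def snap(n,f):
    im=np.array(eyes.read_camera(n))[:,:,::-1].copy(); cv2.imwrite("pics/"+f,im); return im
E
python3 - <<'E'
from h import *
for n in("top","side"):
    snap(n,n+"0.png"); K,k1,R,t=par(n); print(n,K.round(1).tolist(),k1,(-R.T@t).round(3),R[2].round(2))
s=monitor.get_state(); print(s)
E
```

```text
pics
top [[533.2, 0.0, 315.2], [0.0, 533.2, 249.4], [0.0, 0.0, 1.0]] 0.002212339142203421 [0.358 0.008 1.136] [ 0.16 -0.01 -0.99]
side [[467.3, 0.0, 322.6], [0.0, 467.3, 237.2], [0.0, 0.0, 1.0]] -0.11090140787935006 [0.431 0.887 0.576] [ 0.12 -0.86 -0.5 ]
{'time': 0.1, 'qpos': array([-1.32500394e+00,  2.87068639e-01,  1.57806318e+00, -1.01174827e-05,
        1.27862551e+00, -1.49999470e-01]), 'dq': array([ 7.01067426e-04, -2.37585061e-03, -4.03821576e-03, -9.62930999e-05,
       -3.51113765e-04, -6.44786380e-04]), 'joint_efforts': array([ 7.48783186e-04, -4.07295299e+01, -2.93697989e+01, -1.34611632e-04,
        3.40697778e-03, -1.64852690e-05]), 'eef_pos': array([ 0.26012336, -0.62224412,  0.24907346]), 'tcp_rot': array([ 9.80481561e-01,  1.96608082e-01, -5.66575406e-05, -1.08086443e-03]), 'contact_force': array([-0.16526082, -0.52653164, -0.13654444]), 'wrist_torque': array([ 0.00546423,  0.03456596, -0.02733588]), 'finger_force': 0.0, 'opening': 0.9977914386266443}
```

View pics/top0.png

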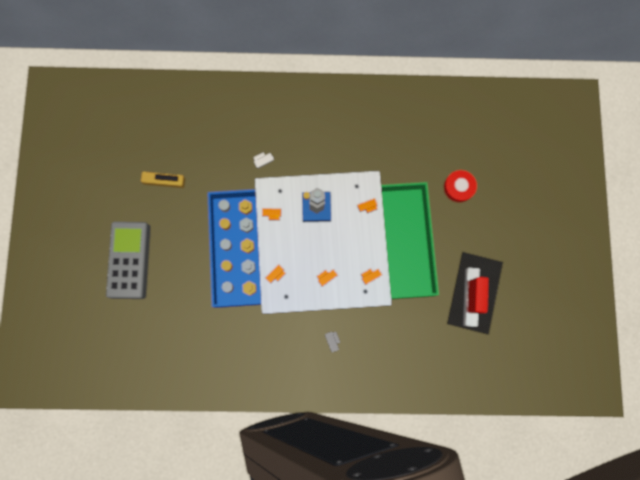

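View pics/side0.png

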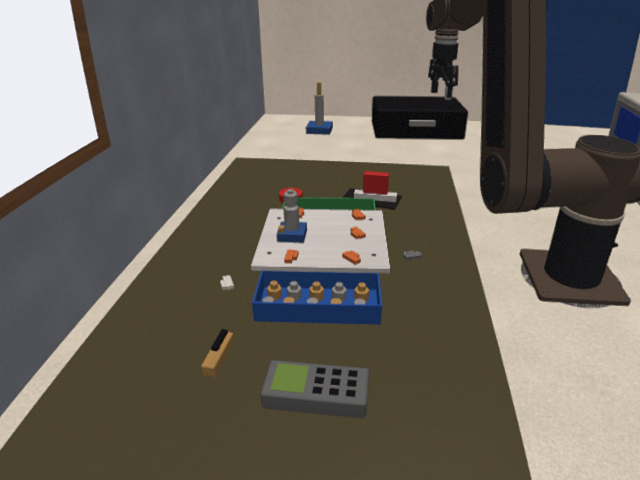

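The top view shows five orange chips on the plate, at (272,214), (368,206), (276,273), (327,278) and (371,276). The stand is at (317,207), the green tray on the right (-y) and the scraper at (473,297). The look-alikes lie on the bench: white (263,160) and grey (332,342). There is also an orange spot at the stand's edge, (308,195), that I need to check. Next I'll measure and take an enlarged crop.

```bash
cat >> h.py <<'E'
def comps(m,amin=25):
    cs,_=cv2.findContours(m.astype(np.uint8),cv2.RETR_EXTERNAL,cv2.CHAIN_APPROX_NONE)
    return [c[:,0,:].astype(float) for c in cs if cv2.contourArea(c)>amin]
def rect(c,z,n="top"):
    P=np.array([at(n,p,z) for p in c],np.float32); (cx,cy),(w,h),a=cv2.minAreaRect(P)
    if w<h: w,h,a=h,w,a+90
    return np.round([cx,cy,w,h,(a+90)%180-90],3), P
def masks(im):
    H=cv2.cvtColor(im,cv2.COLOR_BGR2HSV).astype(int); h,s,v=H[...,0],H[...,1],H[...,2]
    return dict(orange=(h>7)&(h<16)&(s>180)&(v>180),red=((h<5)|(h>175))&(s>150)&(v>120),green=(h>50)&(h<75)&(s>120),blue=(h>100)&(h<120)&(s>120)&(v>90),
      white=(s<40)&(v>170),black=(v<45))
E
python3 - <<'E'
from h import *
im=cv2.imread("pics/top0.png"); M=masks(im); reg=np.zeros(im.shape[:2],bool); reg[80:400,50:600]=1
for k,z in dict(orange=.07,red=.088,green=.045,blue=.045,white=.06,black=.006).items():
    for c in comps(M[k]&reg):
        r,P=rect(c,z); print(k,c.mean(0).round(0),r)
        if k=="white" and c.mean(0)[0]>450: print("blade z28",rect(c,.028)[0])
        if k=="blue": print("stand base z82",rect(c,.082)[0])
c=cv2.resize(im[160:325,200:440],None,fx=3.3,fy=3.3,interpolation=cv2.INTER_CUBIC); cv2.imwrite("pics/crop0.png",c)
E
```

```text
red [481. 295.] [ 0.445 -0.336  0.07   0.027 -4.044]
red [460. 185.] [ 6.6700e-01 -3.0000e-01  6.2000e-02  6.1000e-02 -8.8906e+01]
green [409. 240.] [ 0.562 -0.203  0.24   0.097  4.717]
blue [317. 209.] [ 0.628 -0.007  0.058  0.055  1.064]
stand base z82 [ 0.619 -0.007  0.056  0.053  1.064]
blue [233. 248.] [0.538 0.162 0.241 0.098 4.851]
stand base z82 [0.532 0.157 0.233 0.094 4.851]
white [471. 319.] [ 0.398 -0.323  0.024  0.022 -1.777]
blade z28 [ 0.399 -0.333  0.025  0.023 -1.777]
white [226. 286.] [0.456 0.171 0.016 0.014 2.327]
white [472. 273.] [ 4.8900e-01 -3.2800e-01  2.3000e-02  2.1000e-02 -8.9025e+01]
blade z28 [ 4.9300e-01 -3.3800e-01  2.4000e-02  2.1000e-02 -8.9025e+01]
white [246. 266.] [ 4.9900e-01  1.3300e-01  2.1000e-02  1.6000e-02 -3.0041e+01]
white [224. 244.] [0.543 0.179 0.015 0.014 2.358]
white [244. 222.] [ 5.8800e-01  1.4000e-01  2.2000e-02  1.1000e-02 -5.4262e+01]
white [461. 184.] [ 0.678 -0.31   0.022  0.021 -1.586]
blade z28 [ 0.688 -0.32   0.023  0.022 -1.585]
white [322. 242.] [ 0.553 -0.02   0.28   0.261  4.703]
white [262. 159.] [ 7.2600e-01  1.0700e-01  3.8000e-02  2.3000e-02 -6.1185e+01]
black [485. 320.] [  0.4    -0.369   0.049   0.018 -17.236]
black [457. 307.] [  0.427  -0.312   0.07    0.022 -12.824]
black [485. 269.] [ 4.9400e-01 -3.5800e-01  8.1000e-02  7.4000e-02  7.6701e+01]
```

View pics/crop0.png

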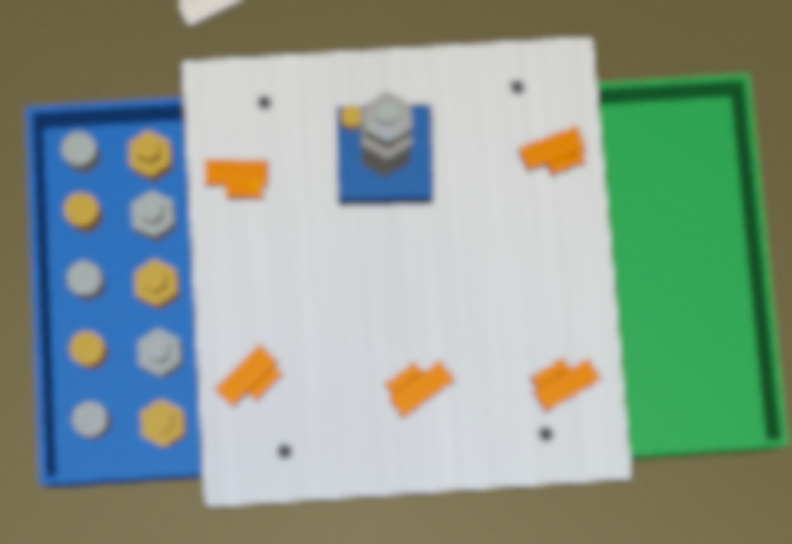

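The crop confirms five orange chips. The spot on the stand is a brass detail of the fitting, and the white and grey look-alikes lie on the bench off the plate. Next I'll get the chip poses in the plate frame and set up a move helper.

```bash
cat >> h.py <<'E'
from scipy.spatial.transform import Rotation as Ro
PC=np.array([.553,-.020]); PY=np.radians(4.7); E2=np.array([[np.cos(PY),-np.sin(PY)],[np.sin(PY),np.cos(PY)]])
def toplate(p): return E2.T@(np.asarray(p)-PC)
def fromplate(u,v): return PC+E2@[u,v]
def down(yaw): # tool x at yaw, z down
    return Ro.from_euler('z',yaw,degrees=True)*Ro.from_quat([1,0,0,0])
def chips(im):
    H=cv2.cvtColor(im,cv2.COLOR_BGR2HSV).astype(int); m=(H[...,0]>6)&(H[...,0]<20)&(H[...,1]>200)&(H[...,2]>170)
    out=[]
    for c in comps(m,30):
        uv=c.mean(0); P=np.array([toplate(at("top",p,.068)) for p in c])
        print("chip px",uv.round(0),"u %.3f..%.3f v %.3f..%.3f"%(P[:,0].min(),P[:,0].max(),P[:,1].min(),P[:,1].max()))
def rows(*wps):
    s=monitor.get_state(); R0=Ro.from_quat(s["tcp_rot"]); p0=s["eef_pos"]
    print("now",s["time"],p0.round(4),"uv",toplate(p0[:2]).round(4),"yaw",R0.apply([1,0,0])[:2].round(3))
    for x,y,z,yaw in wps:
        d=R0.inv().apply(np.array([x,y,z])-p0)/.4; r=(R0.inv()*down(yaw)).as_rotvec()/np.pi
        print([round(float(q),4) for q in (*d,*r)])
E
python3 - <<'E'
from h import *
chips(cv2.imread("pics/top0.png"))
im=cv2.imread("pics/top0.png");M=masks(im)
for c in comps(M["blue"]):
    P=np.array([toplate(at("top",p,.082)) for p in c]); print("blue",c.mean(0).round(),P.min(0).round(3),P.max(0).round(3))
rows((.445,-.336,.17,-3.7),(.445,-.336,.068,-3.7))
E
```

```text
chip px [326. 277.] u -0.088..-0.066 v -0.020..0.011
chip px [370. 275.] u -0.090..-0.070 v -0.109..-0.078
chip px [275. 274.] u -0.073..-0.050 v 0.085..0.113
chip px [272. 213.] u 0.051..0.069 v 0.084..0.115
chip px [368. 206.] u 0.056..0.076 v -0.115..-0.081
blue [317. 209.] [ 0.038 -0.02 ] [0.093 0.035]Traceback (most recent call last):
  File "<stdin>", line 5, in <module>
  File "h.py", line 10, in at
    o,d=ray(n,uv); return (o+d*(z-o[2])/d[2])[:2]
        ~~~^^^^^^
  File "h.py", line 6, in ray
    K,k1,R,t=par(n); d=np.linalg.inv(K)@[uv[0],uv[1],1]; s=d[:2].copy(); x=s.copy()
             ~~~^^^
  File "h.py", line 4, in par
    p=eyes.camera_params(n); return np.array(p["K"]),p["k1"],np.array(p["R"]),np.array(p["t"])
ValueError: time passes only in moves, steps and waits
```

```bash
sed -i 's/^def par(n):/import functools\n@functools.lru_cache(None)\ndef par(n):/' h.py
python3 - <<'E'
from h import *
rows((.445,-.336,.17,-3.7),(.445,-.336,.068,-3.7))
E
```

```text
now 0.1 [ 0.2601 -0.6222  0.2491] uv [-0.3412 -0.5762] yaw [0.923 0.386]
[0.7023, -0.4817, 0.1989, -0.0007, 0.0001, 0.1465]
[0.7022, -0.4811, 0.4539, -0.0007, 0.0001, 0.1465]
```

```bash
python3 -m handwheel '[[0.702,-0.481,0.2,-0.0007,0,0.1465,1],[0.702,-0.481,0.2,-0.0007,0,0.1465,1],[0.702,-0.481,0.2,-0.0007,0,0.1465,1],[0.702,-0.481,0.2,-0.0007,0,0.1465,1],[0.702,-0.481,0.2,-0.0007,0,0.1465,1],[0.702,-0.481,0.2,-0.0007,0,0.1465,1],[0.702,-0.481,0.2,-0.0007,0,0.1465,1],[0.702,-0.481,0.2,-0.0007,0,0.1465,1],[0.702,-0.481,0.2,-0.0007,0,0.1465,1]]' 80
python3 - <<'E'
from h import *
snap("side","s1.png")
rows((.445,-.336,.068,-3.7))
im=cv2.imread("pics/s1.png"); cv2.imwrite("pics/s1c.png",cv2.resize(im[110:220,300:460],None,fx=4,fy=4))
E
```

```text
time: 1.23
eef_pos: [0.4448, -0.3383, 0.1708]
tcp_rot: [0.999, -0.033, 0.0, 0.001]
contact_force: [0.2, -0.5, 0.6]
opening: 1.0
finger_force: 0.0
now 1.275 [ 0.4448 -0.3383  0.1708] uv [-0.134  -0.3084] yaw [ 0.998 -0.066]
[-0.0, -0.0066, 0.2569, 0.0009, -0.0003, -0.0005]
```

View pics/s1c.png

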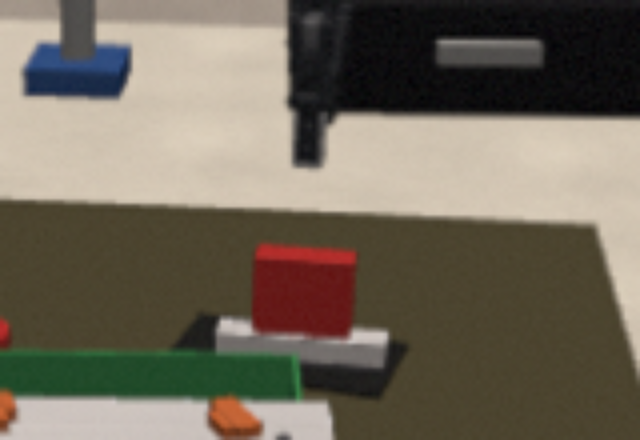

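The crop shows the fingers centred above the red handle, so I'll go down and grip.

```bash
python3 -m handwheel '[[0,-0.0066,0.12,0,0,0,1],[0,-0.0066,0.2,0,0,0,1],[0,-0.0066,0.24,0,0,0,1],[0,-0.0066,0.257,0,0,0,1],[0,-0.0066,0.257,0,0,0,1],[0,-0.0066,0.257,0,0,0,-1],[0,-0.0066,0.257,0,0,0,-1],[0,-0.0066,0.257,0,0,0,-1],[0,-0.0066,0.257,0,0,0,-1],[0,-0.0066,0.257,0,0,0,-1],[0,-0.0066,0.257,0,0,0,-1],[0,-0.0066,0.257,0,0,0,-1]]' 80
python3 - <<'E'
from h import *
p=fromplate(.06,-.058); print(p)
rows((.445,-.338,.20,-3.7),(*p,.20,4.7),(*p,.16,4.7))
E
```

```text
time: 2.78
eef_pos: [0.4458, -0.335, 0.0681]
tcp_rot: [0.999, -0.032, 0.001, 0.001]
contact_force: [-0.0, -0.4, 4.0]
opening: 0.271
finger_force: 79.1
[ 0.61755068 -0.07288866]
now 2.775 [ 0.4458 -0.335   0.0681] uv [-0.1327 -0.3051] yaw [ 0.998 -0.064]
[-0.0009, 0.0087, -0.3297, 0.0009, -0.0004, 0.0001]
[0.3869, -0.6805, -0.3312, 0.0009, -0.0004, -0.0466]
[0.3867, -0.6808, -0.2312, 0.0009, -0.0004, -0.0466]
```

```bash
python3 -m handwheel '[[0,0,-0.1,0,0,0,-1],[0,0,-0.22,0,0,0,-1],[0,0,-0.331,0,0,0,-1],[0.387,-0.681,-0.331,0.0009,-0.0004,-0.0466,-1],[0.387,-0.681,-0.331,0.0009,-0.0004,-0.0466,-1],[0.387,-0.681,-0.331,0.0009,-0.0004,-0.0466,-1],[0.387,-0.681,-0.331,0.0009,-0.0004,-0.0466,-1],[0.387,-0.681,-0.331,0.0009,-0.0004,-0.0466,-1],[0.387,-0.681,-0.331,0.0009,-0.0004,-0.0466,-1],[0.387,-0.681,-0.331,0.0009,-0.0004,-0.0466,-1],[0.387,-0.681,-0.231,0.0009,-0.0004,-0.0466,-1],[0.387,-0.681,-0.231,0.0009,-0.0004,-0.0466,-1]]'
python3 - <<'E'
from h import *
im=snap("side","s2.png"); snap("top","t2.png")
cv2.imwrite("pics/s2c.png",cv2.resize(im[150:290,210:430],None,fx=3.5,fy=3.5))
p=fromplate(.06,-.058); q=fromplate(.06,-.160)
rows((*p,.125,4.7),(*p,.1235,4.7),(*q,.1235,4.7),(*q,.2,4.7))
E
```

```text
time: 4.28
eef_pos: [0.6136, -0.0731, 0.1547]
tcp_rot: [0.999, 0.04, -0.005, -0.002]
contact_force: [-0.4, -0.3, -3.5]
opening: 0.272
finger_force: 79.3
now 4.375 [ 0.6166 -0.0736  0.1591] uv [ 0.059  -0.0586] yaw [0.997 0.08 ]
[0.0028, -0.0014, 0.0852, -0.0004, 0.0008, -0.0006]
[0.0028, -0.0014, 0.089, -0.0004, 0.0008, -0.0006]
[0.0032, 0.2536, 0.0886, -0.0004, 0.0008, -0.0006]
[0.0028, 0.2533, -0.1026, -0.0004, 0.0008, -0.0006]
```

View pics/s2c.png

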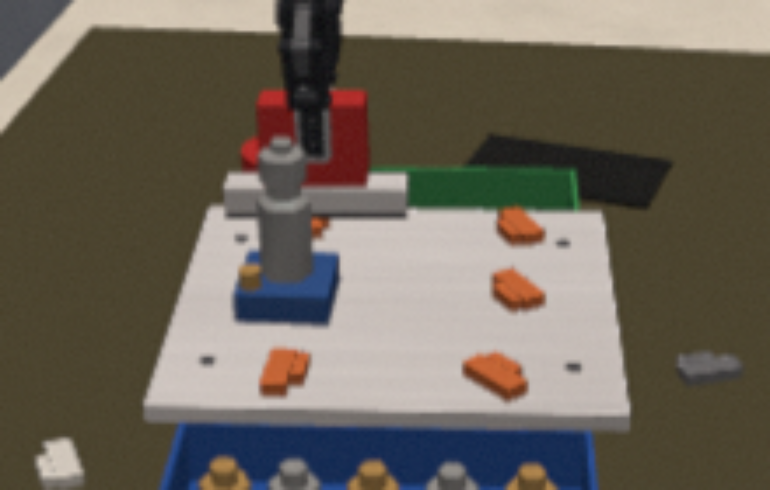

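The held scraper sits level behind the far right chip and is clear of the stand. I'll lower it and push that chip off.

```bash
python3 -m handwheel '[[0.003,-0.0014,0.05,0,0.0008,0,-1],[0.003,-0.0014,0.089,0,0.0008,0,-1],[0.003,-0.0014,0.089,0,0.0008,0,-1],[0.003,0.03,0.089,0,0.0008,0,-1],[0.003,0.07,0.089,0,0.0008,0,-1],[0.003,0.11,0.089,0,0.0008,0,-1],[0.003,0.15,0.089,0,0.0008,0,-1],[0.003,0.19,0.089,0,0.0008,0,-1],[0.003,0.228,0.089,0,0.0008,0,-1],[0.003,0.228,0.089,0,0.0008,0,-1],[0.003,0.228,-0.05,0,0.0008,0,-1],[0.003,0.228,-0.15,0,0.0008,0,-1]]'
python3 - <<'E'
from h import *
snap("side","s3.png")
# over stand top: need underside>.172+ => z>.26 ; go round via u=-.06
a=fromplate(-.06,-.10);b=fromplate(-.03,.13); c=fromplate(.11,.115)
rows((*a,.25,4.7),(*b,.25,94.7),(*c,.25,94.7),(*c,.17,94.7))
E
```

```text
time: 5.88
eef_pos: [0.6263, -0.163, 0.2211]
tcp_rot: [0.999, 0.041, 0.001, -0.0]
contact_force: [0.5, -0.1, -1.9]
opening: 0.271
finger_force: 79.4
now 5.925 [ 0.6291 -0.164   0.2285] uv [ 0.064  -0.1497] yaw [0.997 0.083]
[-0.3093, -0.1242, -0.058, 0.0014, -0.0039, 0.0002]
[-0.2339, -0.6992, -0.0596, 0.0041, -0.0019, -0.4998]
[0.116, -0.6614, -0.0552, 0.0041, -0.0019, -0.4998]
[0.1136, -0.6623, 0.1448, 0.0041, -0.0019, -0.4998]
```

```bash
python3 -m handwheel '[[0,0,-0.16,0,0,0,-1],[0.113,-0.662,-0.16,0.004,-0.002,-0.4998,-1],[0.113,-0.662,-0.16,0.004,-0.002,-0.4998,-1],[0.113,-0.662,-0.16,0.004,-0.002,-0.4998,-1],[0.113,-0.662,-0.16,0.004,-0.002,-0.4998,-1],[0.113,-0.662,-0.16,0.004,-0.002,-0.4998,-1],[0.113,-0.662,-0.16,0.004,-0.002,-0.4998,-1],[0.113,-0.662,-0.16,0.004,-0.002,-0.4998,-1],[0.113,-0.662,-0.16,0.004,-0.002,-0.4998,-1],[0.113,-0.662,-0.16,0.004,-0.002,-0.4998,-1],[0.113,-0.662,-0.16,0.004,-0.002,-0.4998,-1],[0.113,-0.662,-0.06,0.004,-0.002,-0.4998,-1]]'
python3 - <<'E'
from h import *
im=snap("side","s4.png"); chips(snap("top","t4.png"))
cv2.imwrite("pics/s4c.png",cv2.resize(im[120:320,190:430],None,fx=3,fy=3))
c=fromplate(.11,.115); d=fromplate(.0,.115)
rows((*c,.16,94.7),(*c,.1235,94.7),(*d,.1235,94.7))
E
```

```text
time: 7.42
eef_pos: [0.6518, 0.1046, 0.248]
tcp_rot: [0.678, 0.735, 0.001, -0.002]
contact_force: [0.5, -0.4, -2.3]
opening: 0.27
finger_force: 80.0
chip px [326. 277.] u -0.088..-0.067 v -0.020..0.009
chip px [370. 275.] u -0.090..-0.070 v -0.109..-0.078
chip px [276. 274.] u -0.072..-0.050 v 0.085..0.107
chip px [274. 214.] u 0.051..0.069 v 0.084..0.105
chip px [403. 210.] u 0.041..0.062 v -0.190..-0.154
now 7.525 [0.6464 0.1044 0.2378] uv [0.1033 0.1164] yaw [-0.08   0.997]
[-0.0045, 0.0208, 0.1941, -0.0067, -0.0018, -0.0005]
[-0.005, 0.0227, 0.2854, -0.0067, -0.0018, -0.0005]
[-0.0055, -0.2523, 0.2911, -0.0067, -0.0018, -0.0005]
```

View pics/s4c.png

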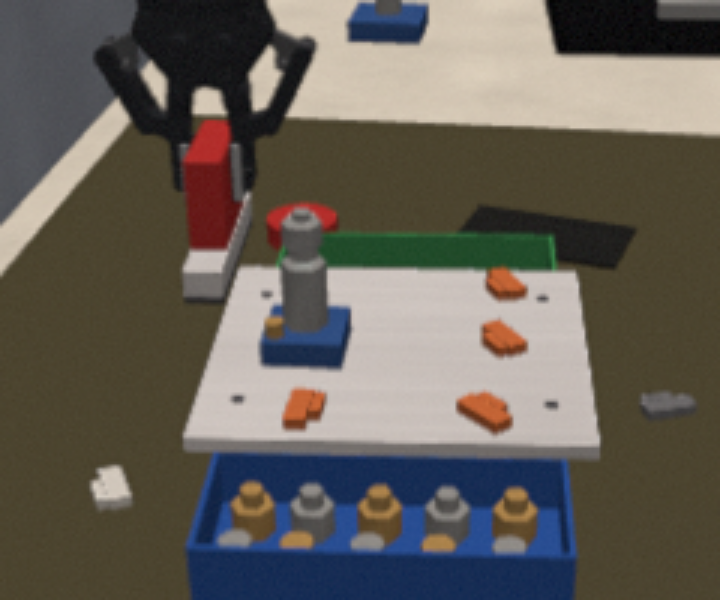

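The far right chip now lies in the green tray (403,210). The scraper hovers behind the far left chip. I'll settle the arm and lower it.

```bash
python3 -m handwheel '[[0,0,0.15,0,0,0,-1],[0,0,0.2,0,0,0,-1],[0,0,0.2,0,0,0,-1],[0,0,0.2,0,0,0,-1]]'
python3 - <<'E'
from h import *
c=fromplate(.11,.115); d=fromplate(.0,.115)
rows((*c,.1235,94.7),(*d,.1235,94.7))
E
```

```text
time: 8.02
eef_pos: [0.6502, 0.1046, 0.1664]
tcp_rot: [0.678, 0.735, -0.001, -0.004]
contact_force: [-0.5, 0.6, -1.9]
opening: 0.273
finger_force: 79.4
now 8.025 [0.6502 0.1046 0.1664] uv [0.107  0.1162] yaw [-0.081  0.997]
[-0.0035, 0.0081, 0.1073, -0.0019, -0.0014, -0.0003]
[-0.0037, -0.2669, 0.109, -0.0019, -0.0014, -0.0003]
```

```bash
python3 -m handwheel '[[-0.0035,0.008,0.06,-0.002,-0.001,0,-1],[-0.0035,0.008,0.107,-0.002,-0.001,0,-1],[-0.0035,0.008,0.108,-0.002,-0.001,0,-1],[-0.0036,-0.03,0.109,-0.002,-0.001,0,-1],[-0.0036,-0.08,0.109,-0.002,-0.001,0,-1],[-0.0036,-0.13,0.109,-0.002,-0.001,0,-1],[-0.0036,-0.18,0.109,-0.002,-0.001,0,-1],[-0.0036,-0.22,0.109,-0.002,-0.001,0,-1],[-0.0036,-0.25,0.109,-0.002,-0.001,0,-1],[-0.0036,-0.267,0.109,-0.002,-0.001,0,-1],[-0.0036,-0.267,0.109,-0.002,-0.001,0,-1]]'
python3 - <<'E'
from h import *
snap("side","s5.png")
d=fromplate(.005,.13); e=fromplate(-.045,.165)
rows((*d,.17,94.7),(*e,.18,4.7),(*e,.15,4.7))
E
```

```text
time: 9.4
eef_pos: [0.5417, 0.0946, 0.1214]
tcp_rot: [0.678, 0.735, -0.001, -0.002]
contact_force: [0.2, 0.9, -3.4]
opening: 0.271
finger_force: 80.1
now 9.45 [0.5421 0.0946 0.1214] uv [-0.0014  0.1151] yaw [-0.081  0.997]
[0.0375, 0.0157, -0.1214, -0.001, -0.0005, -0.0002]
[0.1249, -0.1095, -0.1459, -0.0012, 0.0004, 0.4998]
[0.1248, -0.1092, -0.0709, -0.0012, 0.0004, 0.4998]
```

```bash
python3 -m handwheel '[[0.01,0.016,-0.06,0,0,0,-1],[0.04,0.016,-0.15,0,0,0,-1],[0.125,-0.11,-0.15,0,0,0.5,-1],[0.125,-0.11,-0.15,0,0,0.5,-1],[0.125,-0.11,-0.15,0,0,0.5,-1],[0.125,-0.11,-0.15,0,0,0.5,-1],[0.125,-0.11,-0.15,0,0,0.5,-1],[0.125,-0.11,-0.15,0,0,0.5,-1],[0.125,-0.11,-0.15,0,0,0.5,-1],[0.125,-0.11,-0.15,0,0,0.5,-1],[0.125,-0.11,-0.15,0,0,0.5,-1],[0.125,-0.11,-0.15,0,0,0.5,-1]]'
python3 - <<'E'
from h import *
im=snap("side","s6.png"); t=snap("top","t6.png"); chips(t)
cv2.imwrite("pics/c6.png",np.hstack([cv2.resize(im[170:310,240:420],None,fx=2.2,fy=2.2),cv2.resize(t[150:320,200:440],(396,308))]))
e=fromplate(-.045,.152)
rows((*e,.15,4.7),(*e,.1235,4.7))
E
```

```text
time: 10.95
eef_pos: [0.4946, 0.1408, 0.1815]
tcp_rot: [0.999, 0.041, -0.002, -0.001]
contact_force: [0.0, 0.1, -2.5]
opening: 0.278
finger_force: 80.2
chip px [326. 277.] u -0.088..-0.067 v -0.020..0.009
chip px [370. 275.] u -0.090..-0.070 v -0.109..-0.078
chip px [275. 274.] u -0.073..-0.050 v 0.085..0.113
chip px [275. 256.] u -0.036..-0.020 v 0.084..0.109
chip px [403. 209.] u 0.041..0.062 v -0.190..-0.154
now 11.05 [0.4944 0.1408 0.1815] uv [-0.0452  0.165 ] yaw [0.997 0.082]
[0.0008, 0.0327, 0.0786, -0.0005, 0.0012, 0.0001]
[0.0011, 0.0329, 0.1448, -0.0005, 0.0012, 0.0001]
```

View pics/c6.png

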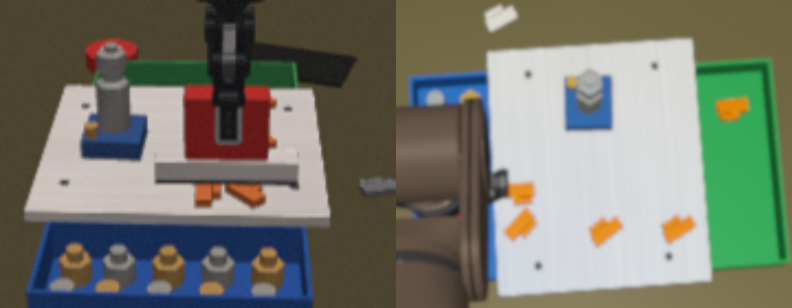

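Four chips remain. The three near ones and the far left one, now at (275,256), all lie within the blade's span. I'll lower the scraper over the blue-side edge and sweep toward green.

```bash
python3 -m handwheel '[[-0.011,0.04,0.05,0,0.001,0,-1],[-0.011,0.04,0.11,0,0.001,0,-1],[-0.011,0.04,0.145,0,0.001,0,-1],[-0.011,0.04,0.145,0,0.001,0,-1],[-0.011,0.07,0.145,0,0.001,0,-1],[-0.011,0.12,0.145,0,0.001,0,-1],[-0.011,0.17,0.145,0,0.001,0,-1],[-0.011,0.22,0.145,0,0.001,0,-1],[-0.011,0.27,0.145,0,0.001,0,-1],[-0.011,0.32,0.145,0,0.001,0,-1],[-0.011,0.37,0.145,0,0.001,0,-1],[-0.011,0.42,0.145,0,0.001,0,-1]]'
python3 - <<'E'
from h import *
chips(snap("top","t7.png")); snap("side","s7.png")
rows((*fromplate(-.05,-.03),.1225,4.7),(*fromplate(-.05,-.152),.1225,4.7))
E
```

```text
time: 12.55
eef_pos: [0.504, -0.0284, 0.1246]
tcp_rot: [0.999, 0.041, 0.001, -0.0]
contact_force: [-0.5, 0.7, -2.7]
opening: 0.265
finger_force: 80.2
chip px [371. 275.] u -0.088..-0.070 v -0.109..-0.083
chip px [403. 210.] u 0.041..0.062 v -0.190..-0.154
now 12.65 [ 0.5043 -0.0292  0.1247] uv [-0.0493 -0.0052] yaw [0.997 0.079]
[-0.0017, 0.062, 0.0055, 0.0001, -0.0006, -0.0009]
[-0.0008, 0.367, 0.0055, 0.0001, -0.0006, -0.0009]
```

```bash
python3 -m handwheel '[[-0.001,0.03,0.004,0,0,-0.001,-1],[-0.001,0.08,0.005,0,0,-0.001,-1],[-0.001,0.13,0.005,0,0,-0.001,-1],[-0.001,0.17,0.005,0,0,-0.001,-1],[-0.001,0.21,0.005,0,0,-0.001,-1],[-0.001,0.25,0.005,0,0,-0.001,-1],[-0.001,0.29,0.005,0,0,-0.001,-1],[-0.001,0.33,0.005,0,0,-0.001,-1],[-0.001,0.367,0.005,0,0,-0.001,-1],[-0.001,0.367,0.005,0,0,-0.001,-1],[-0.001,0.367,-0.1,0,0,-0.001,-1],[-0.001,0.367,-0.25,0,0,-0.001,-1]]'
python3 - <<'E'
from h import *
im=snap("side","s8.png"); t=snap("top","t8.png"); chips(t)
cv2.imwrite("pics/c8.png",np.hstack([cv2.resize(im[170:310,240:420],None,fx=2.2,fy=2.2),cv2.resize(t[150:320,200:440],(396,308))]))
rows((.445,-.336,.2,-3.7))
E
```

```text
time: 14.15
eef_pos: [0.5127, -0.1723, 0.2204]
tcp_rot: [0.999, 0.042, -0.004, -0.003]
contact_force: [1.6, -0.6, -3.0]
opening: 0.268
finger_force: 79.8
chip px [398. 209.] u 0.041..0.061 v -0.172..-0.154
now 14.25 [ 0.5181 -0.1751  0.2306] uv [-0.0475 -0.1517] yaw [0.996 0.085]
[-0.2171, 0.3848, 0.0767, 0.0018, -0.0035, 0.0476]
```

View pics/c8.png

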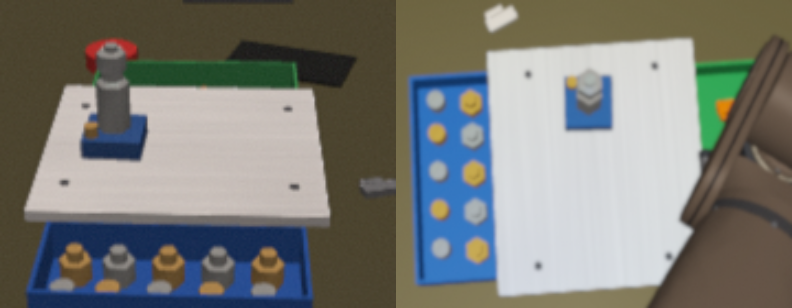

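The plate is empty and the blue tray holds only fittings. I'll move toward the pad, then check the green tray.

```bash
python3 -m handwheel '[[-0.217,0.385,0.02,0.0018,-0.0035,0.0476,-1],[-0.217,0.385,0.02,0.0018,-0.0035,0.0476,-1],[-0.217,0.385,0.02,0.0018,-0.0035,0.0476,-1],[-0.217,0.385,0.02,0.0018,-0.0035,0.0476,-1],[-0.217,0.385,0.05,0.0018,-0.0035,0.0476,-1],[-0.217,0.385,0.076,0.0018,-0.0035,0.0476,-1],[-0.217,0.385,0.076,0.0018,-0.0035,0.0476,-1]]'
python3 - <<'E'
from h import *
t=snap("top","t9.png"); s=snap("side","s9.png"); chips(t)
q=np.array([at("top",p,.006) for p in [(464,253),(502,261),(489,333),(447,324)]]); print(q.round(3),q.mean(0).round(4))
print("pad yaw",np.degrees(np.arctan2(*(q[0]+q[1]-q[2]-q[3])[::-1])))
cv2.imwrite("pics/c9.png",np.hstack([cv2.resize(t[150:350,340:540],(396,396)),cv2.resize(s[150:290,280:420],(396,396))]))
rows((.445,-.336,.12,-3.7),(*q.mean(0),.12,-12.8))
E
```

```text
time: 15.12
eef_pos: [0.4409, -0.3322, 0.1901]
tcp_rot: [0.999, -0.032, -0.008, -0.005]
contact_force: [0.7, 1.0, -2.6]
opening: 0.269
finger_force: 80.5
chip px [411. 289.] u -0.121..-0.102 v -0.188..-0.153
chip px [394. 273.] u -0.094..-0.061 v -0.145..-0.135
chip px [404. 246.] u -0.045..-0.006 v -0.190..-0.144
chip px [403. 210.] u 0.041..0.062 v -0.190..-0.154
[[ 0.541 -0.328]
 [ 0.525 -0.41 ]
 [ 0.371 -0.376]
 [ 0.389 -0.288]] [ 0.4562 -0.3505]
pad yaw -13.695863163763722
now 15.225 [ 0.4416 -0.3333  0.1919] uv [-0.1367 -0.3031] yaw [ 0.998 -0.063]
[0.0113, 0.0074, 0.1797, -0.0021, 0.0041, 0.0003]
[0.0416, 0.0417, 0.1791, -0.0018, 0.0043, 0.0509]
```

View pics/c9.png

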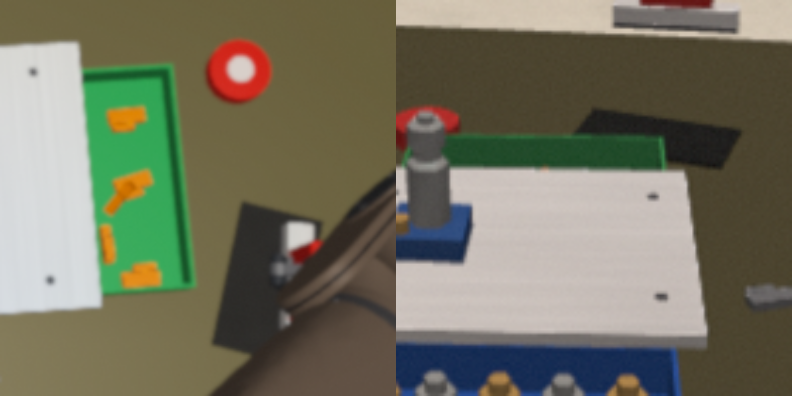

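All five chips are in the green tray: (403,210), two overlapping at (404,246), (394,273) and (411,289). Now I'll place the scraper on the middle of the pad.

```bash
python3 -m handwheel '[[0.042,0.042,0.1,0,0,0.051,-1],[0.042,0.042,0.179,0,0,0.051,-1],[0.042,0.042,0.21,0,0,0.051,-1],[0.042,0.042,0.21,0,0,0.051,-1],[0.042,0.042,0.21,0,0,0.051,-1]]'
python3 - <<'E'
from h import *
rows((.456,-.350,.0685,-12.8))
E
```

```text
time: 15.85
eef_pos: [0.4568, -0.3522, 0.1099]
tcp_rot: [0.994, -0.112, -0.005, -0.002]
contact_force: [0.5, 0.4, -2.5]
opening: 0.275
finger_force: 80.2
now 15.85 [ 0.4568 -0.3522  0.1099] uv [-0.1231 -0.3232] yaw [ 0.975 -0.223]
[-0.0021, -0.0047, 0.1036, -0.0007, 0.0034, -0.0005]
```

```bash
python3 -m handwheel '[[-0.002,-0.004,0.05,-0.0007,0.0015,0,-1],[-0.002,-0.004,0.085,-0.0007,0.0015,0,-1],[-0.002,-0.004,0.098,-0.0007,0.0015,0,-1],[-0.002,-0.004,0.102,-0.0007,0.0015,0,-1],[-0.002,-0.004,0.102,-0.0007,0.0015,0,-1],[-0.002,-0.004,0.102,-0.0007,0.0015,0,-1]]'
```

```text
time: 16.6
eef_pos: [0.4554, -0.3499, 0.0679]
tcp_rot: [0.994, -0.112, -0.004, -0.001]
contact_force: [-0.7, -0.1, -1.1]
opening: 0.271
finger_force: 80.6
```

```bash
python3 -m handwheel '[[0,0,0.002,0,0.002,0,-1],[0,0,0.002,0,0.002,0,-1],[0,0,0.002,0,0.002,0,0],[0,0,0.002,0,0.002,0,1],[0,0,0.002,0,0.002,0,1],[0,0,0.002,0,0.002,0,1],[0,0,0.002,0,0.002,0,1],[0,0,-0.06,0,0,0,1],[0,0,-0.16,0,0,0,1],[0,0,-0.28,0,0,0,1],[0,0,-0.4,0,0,0,1],[0,0,-0.5,0,0,0,1]]'
```

```text
time: 18.1
eef_pos: [0.4567, -0.3503, 0.2695]
tcp_rot: [0.994, -0.112, -0.003, -0.001]
contact_force: [0.6, -0.5, -0.1]
opening: 0.998
finger_force: 0.0
```

```bash
python3 -m handwheel '[[-0.15,0.05,-0.5,0,0,0,1],[-0.15,0.3,-0.2,0,0,0,1],[-0.15,0.3,-0.2,0,0,0,1],[-0.15,0.3,-0.2,0,0,0,1],[-0.15,0.3,-0.2,0,0,0,1]]'
python3 - <<'E'
from h import *
t=snap("top","t10.png"); s=snap("side","s10.png"); chips(t)
cv2.imwrite("pics/c10.png",np.hstack([cv2.resize(t[140:350,190:520],(500,318)),cv2.resize(s[150:290,280:420],(300,318))]))
E
```

```text
time: 18.73
eef_pos: [0.3719, -0.4538, 0.347]
tcp_rot: [0.994, -0.113, -0.004, -0.002]
contact_force: [-0.2, 0.1, 0.8]
opening: 1.001
finger_force: 0.0
chip px [411. 289.] u -0.121..-0.102 v -0.188..-0.153
chip px [394. 273.] u -0.094..-0.061 v -0.145..-0.136
chip px [404. 246.] u -0.045..-0.006 v -0.190..-0.144
chip px [403. 209.] u 0.041..0.062 v -0.190..-0.154
```

View pics/c10.png

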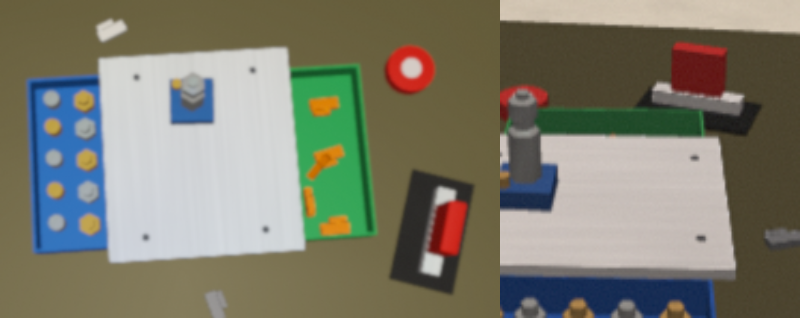

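The scraper stands upright in the middle of the pad. All five chips are in the green tray and everything else is undisturbed.

```bash
python3 -c "
from plant import ctrl; print(ctrl.sign_off())"
```

```text
the job is handed in; nothing more can be done
None
```

I handed the job in after about 19 s of the 67 s limit: all five orange chips are in the green tray, the scraper is standing upright and released on its pad, and the last pictures show nothing else moved.

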